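# Snap the wide plug-in module into the scanner base

### The arm

A 6-joint arm with a two-finger parallel gripper is mounted at the origin on the work surface. World frame = base frame: x ahead of the robot, y to its left, z up, the work surface at z = 0. Lengths are in m, angles in degrees, forces in N, time in s.
With the tool pointing down it reaches from about 0.325 to 0.775 m from the base axis. Payload 5.5 kg.
Tool frame: the origin (TCP) lies at the very end of the fingers, on their centre line; the grasp point (between the pads) lies 19 mm behind it (env.grip_point_offset is the z of the grasp point in the tool frame, in m); z points along the fingers, y is the line along which they close (so a half turn about z gives the same grasp; the last joint's range is limited). The gripper opens to 88 mm and grips with 3 to 60 N. Pads are 20 mm wide; open, the fingers measure 115 mm over their backs; the gripper's body (75 mm by 178 mm) begins 61 mm behind the grasp point.
Start: joints at [-3.249, 5.22, 70.514, -0, 104.267, -3.249], TCP at [0.6, -0, 0.223] pointing down, gripper open.
Joint ranges: [-164.24, 164.24], [-49.07, 125.15], [9.68, 141.18], [-86.29, 266.29], [3.28, 154.24], [-151.56, 151.56]. Speed limits (degrees/s): [147.25, 147.25, 172.46, 180, 180, 180].

### API

Orientations are given as a 3x3 rotation matrix whose columns are the frame's x, y, z axes.
In Python, from station import env, viewer gives the robot as it stands.
- The arm moves only by the tool apply_moves, never from a script. Its argument "targets" is a list of rows, each a list of 7 numbers: the closure in counts, from 0 (fully open) to 255 (shut), then the shift along the tool's x, y, z in cm, then the turn, a rotation vector about the tool's x, y, z in rad. A call has 1 to 5 rows; each row is the pose to reach, as a shift and turn from the pose commanded when the call began, along the tool's axes at that moment; what a row does not reach only later rows make up. A row lasts 1/12 s, in which the tool goes at most 41.7 mm and 7.16 degrees, less where a joint would pass 70% of its speed; a pose out of reach is approached as far as the arm can. A call with a gripper value outside its range is refused whole. The fingers move at their own pace and stop on an object; the grip force is fixed at half the most. Time passes only in rows, so rows that repeat a pose let the fingers close. It gives the time, the measured TCP pose, the force, the opening and the grip force at its end, in the units of the state.
- env.read_state(): the state, without advancing time (a new reading comes with each control period).
- viewer.get_image(name): name is "scene" or "side" or "wrist"; returns the picture (384x512x3 uint8, red, green, blue); there is no depth.
- viewer.camera_model(name): a dict with "fx", "fy", "cx", "cy" (pixels), "xyz" and "rotation" of the camera in the world. Camera axes: x right, y up, looking along -z (the intrinsics and any distortion apply to the point x, -y, -z); pixel columns grow to the right and rows downward; lengths in m; the calibration is good to about 2 mm. A picture is of the moment at which its call begins: read the wrist's pose just before it. camera_model takes no time and is no camera call; for the wrist camera it gives the pose at the moment of the call.
- env.hand_in(): hands the job in; it is judged then, once.
The state is a dict: "time_s": time; "q": joint angles; "joint_vel": joint speeds; "joint_efforts": joint torques, N m; "tool_pos": TCP position; "eef_rot": TCP orientation; "wrist_force": force on the tool from outside, world axes, zero at the start; "torque": the same for the moment, N m; "opening": opening from 0.0 (shut) to 1.0 (fully open); "gripper_force": force on a finger pad.
Only numpy, scipy, OpenCV 4.12 (cv2) and the standard library are available. Lean on these libraries where they do the work, as an engineer would, in place of code of your own. Each camera call takes 0.05 s, during which the arm holds its last target. There are 200 camera calls.

### The job

On the calibration bench, take the wide plug-in module (the wider of the two that stand on the bench) by its grip and push it straight down into the bay on top of the scanner base, lined up with it, until it is fully home and the spring catch has clicked over the end of its flange. Let go of it and leave the narrow module standing where it is.

Things in the scene. Friction and masses are not known exactly. Their poses are not given: they have to be found in the camera images.
- module: Wide plug-in module standing on the bench, 0.2 kg. Grey plug 60 (x) x 36 (y) mm, 60 tall; black flange 130 (x) x 52 (y), from 60 to 72 mm above the foot, six brass screw heads 3 mm high on it, at x = +-40; black grip block 22 (x) x 34 (y) from 72 to 112 mm: grip it across x from above. Origin: centre of underside, z up, x along the flange. A half turn changes nothing: it fits either way round.
- narrow: Narrow plug-in module, a bystander of the same form and heights (112 mm tall) but slimmer: plug 60 (x) x 22 (y) mm, flange 130 (x) x 24 (y) mm, grip 22 (x) x 18 (y) mm, two screw heads instead of six. Origin: centre of its underside, z up, x along the flange. It stays where it stands.
- dock: Scanner base: fixed grey box 215 (x) x 132 (y) x 75 mm tall. Origin: on the underside, right under the bay's centre (95 mm from the dark front panel at -x, 120 from the back); z up. Bay: pit in the top, mouth 90 (x) x 80 (y), sloping in over 12 mm to 78 x 64, floor 6 mm up. The plug goes in with its x along the dock's x; home, its flange on the top face, module origin 15 mm above dock origin.
- catch (a joint): Steel spring catch at the bay's +x end: how far (m) it is pushed aside along dock +x. 0 = rest, max 0.026. Nose tip 52 mm from bay centre, underside 15 mm above the dock's top face; above it a ramp up to 52 mm leans away from the bay, so a flange pushed down moves it aside. Spring 2 N at 0, 2.8 N at 13 mm; push down about 4 to 10 N. Snaps back once the flange top is below the nose.

How it is judged:
By the outcome, as a careful person would: the job done as asked, in the order asked, and still so for the second after the job is handed in, with the robot touching nothing.
It also fails if it takes over 45 s, if anything falls off the work surface, if the arm or the gripper's body presses on something with over 40 N, if the wrist force passes 120 N, or if a joint passes its speed limit or range.

## Working session

There is one attempt and no reset: what is moved stays moved. The work goes in short steps, Python scripts to look and compute and a tool call to move; the robot and the scene stay as the last step left them, time stands still between calls to the robot, and variables do not carry over. Pictures are saved under pics/ and viewed, at most 10 in all, crops included, and the job is handed in when it is done.

Besides the shell and the picture viewer there is one more tool, called after ">>>" as name([rows], argument=value, ...), one row to a line, values as JSON. apply_moves: Moves the arm, as the interface text tells. Its arguments: {"type":"object","properties":{"targets":{"type":"array","items":{"type":"array","items":{"type":"number"}}}},"required":["targets"]}

```bash
mkdir -p pics; ls; python3 - <<'E'
from station import env, viewer
import cv2,numpy as np
ims=[]
for n in("scene","side","wrist"):
    c=viewer.camera_model(n); print(n,{k:np.round(v,4).tolist() if not isinstance(v,str) else v for k,v in c.items()})
    im=viewer.get_image(n); np.save(f'pics/{n}0.npy',im); ims.append(im[:,:,::-1])
    cv2.imwrite(f'pics/{n}0.png',im[:,:,::-1])
E
```

```text
pics
scene {'fx': 399.1345, 'fy': 399.1345, 'cx': 254.2147, 'cy': 186.4156, 'xyz': [0.9634, 0.1444, 0.673], 'rotation': [[-0.3539, -0.7672, 0.5349], [0.9353, -0.2903, 0.2025], [-0.0001, 0.572, 0.8203]]}
side {'fx': 364.2094, 'fy': 364.2094, 'cx': 255.0968, 'cy': 188.0403, 'xyz': [0.1753, 0.4653, 0.614], 'rotation': [[-0.7949, 0.4067, -0.4502], [-0.6065, -0.5534, 0.5709], [-0.0169, 0.7269, 0.6866]]}
wrist {'fx': 321.4047, 'fy': 321.4047, 'cx': 253.7165, 'cy': 200.2733, 'xyz': [0.6001, 0.0684, 0.3844], 'rotation': [[1.0, -0.0003, 0.0018], [-0.0001, 0.9667, 0.256], [-0.0018, -0.256, 0.9667]]}
```

View pics/scene0.png

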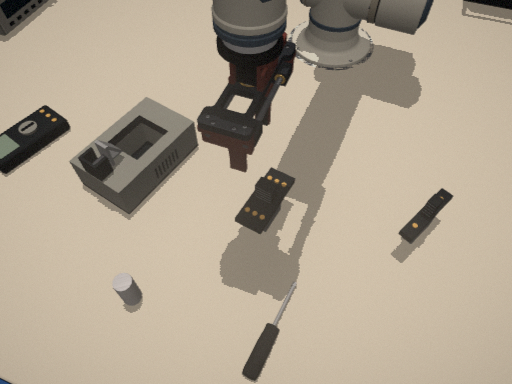

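View pics/side0.png

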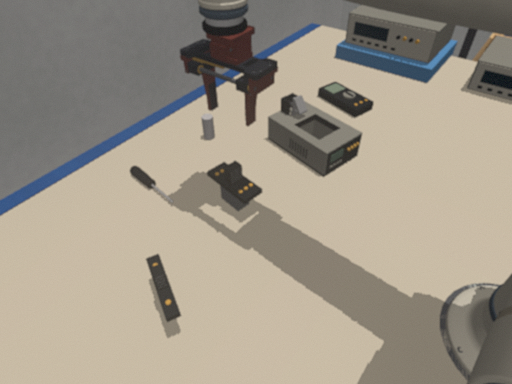

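The scene view shows the wide module at about (266,200), with six brass screws. The narrow one is at (427,215), and the dock is at (135,150) with its catch at (97,160). In the side view the wide module is at (235,183), the dock at (315,135) and the catch at (297,105). I'll mask the screws next and enlarge the dock.

```bash
cat > h.py <<'E'
import numpy as np,cv2
from station import env,viewer
def ray(c,uv):
    d=np.array([(uv[0]-c['cx'])/c['fx'],-(uv[1]-c['cy'])/c['fy'],-1.])
    return np.array(c['xyz']),np.array(c['rotation'])@d
def onz(c,uv,z):
    o,d=ray(c,uv); return o+d*(z-o[2])/d[2]
def tri(obs):
    A=np.zeros((3,3));b=np.zeros(3)
    for c,uv in obs:
        o,d=ray(c,uv); d=d/np.linalg.norm(d); P=np.eye(3)-np.outer(d,d); A+=P;b+=P@o
    p=np.linalg.solve(A,b)
    return p,[float(np.linalg.norm(np.cross(p-ray(c,uv)[0],ray(c,uv)[1]/np.linalg.norm(ray(c,uv)[1])))) for c,uv in obs]
def brass(im,roi):
    x0,y0,x1,y1=roi; h=cv2.cvtColor(im[y0:y1,x0:x1],cv2.COLOR_RGB2HSV)
    m=cv2.inRange(h,(10,120,90),(28,255,255))
    n,l,s,c=cv2.connectedComponentsWithStats(m)
    return [(c[i]+[x0,y0],int(s[i,4])) for i in range(1,n) if s[i,4]>=4]
E
python3 - <<'E'
from h import *
s=np.load('pics/scene0.npy');d=np.load('pics/side0.npy')
cs,cd=viewer.camera_model('scene'),viewer.camera_model('side')
for n,im,c,r in(('scene',s,cs,(230,160,300,235)),('side',d,cd,(200,155,270,210))):
    for p,a in brass(im,r): print(n,p.round(1),a,onz(c,p,.075).round(4))
A=cv2.resize(s[95:215,65:205],None,fx=4,fy=4,interpolation=2)
B=cv2.resize(d[85:175,260:365],None,fx=4,fy=4,interpolation=2)[:, :240+170]
o=np.zeros((600,800,3),np.uint8)
A=cv2.resize(s[95:215,65:205],(400*140//140,343),interpolation=2); B=cv2.resize(d[90:175,262:362],(400,340),interpolation=2)
o[:343,:400]=A;o[:340,400:]=B
cv2.imwrite('pics/c1.png',o[:345,:,::-1])
E
```

```text
scene [269.4 177.4] 16 [0.5444 0.016  0.075 ]
scene [276.1 180.5] 15 [0.5466 0.0299 0.075 ]
scene [283.5 183.9] 18 [0.5492 0.045  0.075 ]
scene [247.2 208.9] 10 [0.6228 0.0023 0.075 ]
scene [254.5 212.9] 15 [0.6259 0.0171 0.075 ]
scene [261.9 216.6] 17 [0.6284 0.0318 0.075 ]
side [221.6 170.2] 8 [0.626  0.0153 0.075 ]
side [216.3 173.1] 9 [0.6291 0.0299 0.075 ]
side [250.5 184.3] 14 [0.544  0.0135 0.075 ]
side [245.4 187.6] 13 [0.5465 0.0284 0.075 ]
side [240.5 191.2] 13 [0.5481 0.0433 0.075 ]
```

View pics/c1.png

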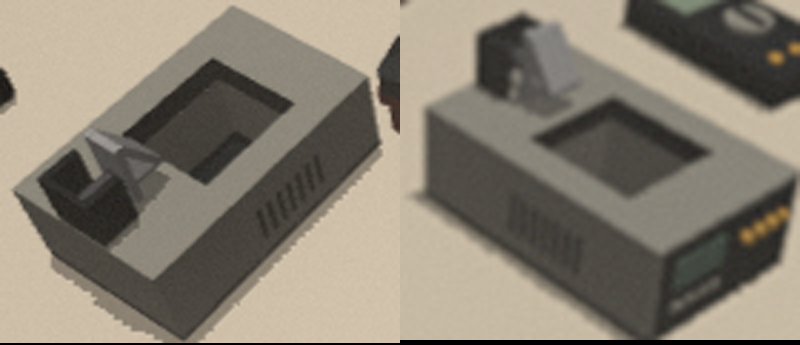

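Both crops show the dock's top corners and the bay mouth clearly, with the catch at the end away from the front panel. I read the top-face corners in the scene view as (146,97), (194,123), (119,193) and (70,161), and the visible ones in the side view as (268,117), (327,153) and (361,134).

```bash
python3 - <<'E'
from h import *
cs,cd=viewer.camera_model('scene'),viewer.camera_model('side')
S=lambda p:(65+p[0]/2.857-.3,95+p[1]/2.857-.3); D=lambda p:(262+(p[0]-400)/4-.4,90+p[1]/4-.4)
# scene-crop, side-crop pairs
P={'front-far':((232,6),(797,178)),'front-near':((370,80),(660,252)),'back-near':((155,280),(425,108)),
'bayA':((212,58),(712,152)),'bayB':((295,103),(630,198)),'bayC':((207,184),(533,138)),'bayD':((125,133),(613,97))}
Q={}
for k,(a,b) in P.items():
    p,e=tri([(cs,S(a)),(cd,D(b))]); Q[k]=p
    print(k,p.round(4),np.round(e,4),onz(cs,S(a),.075).round(4)[:2],onz(cd,D(b),.075).round(4)[:2])
m=np.mean([onz(c,f(P[k][i]),.075) for k in('bayA','bayB','bayC','bayD') for i,c,f in((0,cs,S),(1,cd,D))],0);print('bay centre',m)
A,B,C,Dd=[Q['bay'+k] for k in'ABCD']
for v in((C-B),(Dd-A),(A-B),(Q['back-near']-Q['front-near']),(Q['front-far']-Q['front-near'])): print(np.linalg.norm(v[:2]),np.degrees(np.arctan2(v[1],v[0])))
s=env.read_state();print(s['time_s'],s['tool_pos'],s['eef_rot'],s['wrist_force'])
E
```

```text
front-far [ 0.4347 -0.3062  0.0726] [0.0017 0.0017] [ 0.4351 -0.3064] [ 0.4334 -0.3001]
front-near [ 0.4656 -0.1778  0.0753] [0.0028 0.0028] [ 0.4677 -0.1751] [ 0.4658 -0.1823]
back-near [ 0.6724 -0.2277  0.0748] [0.0006 0.0006] [ 0.6729 -0.2269] [ 0.6723 -0.2283]
bayA [ 0.4896 -0.2919  0.0765] [0.0004 0.0004] [ 0.4886 -0.2927] [ 0.4905 -0.2947]
bayB [ 0.5068 -0.2156  0.0765] [0.0013 0.0013] [ 0.5068 -0.2151] [ 0.5078 -0.2194]
bayC [ 0.5924 -0.2372  0.0757] [0.0016 0.0016] [ 0.5931 -0.2359] [ 0.5932 -0.2405]
bayD [ 0.5747 -0.3111  0.077 ] [0.0003 0.0003] [ 0.5736 -0.3123] [ 0.5762 -0.3146]
bay centre [ 0.54124403 -0.26563916  0.075     ]
0.08828457121846534 -14.134807827493669
0.08723500943536133 -12.699802655245456
0.07826504098274993 -102.74164960176587
0.21272587899331774 -13.56191320142694
0.13205968216842776 -103.55191663145334
0.15 [ 5.99774953e-01 -1.53331338e-06  2.21755647e-01] [[ 5.56912522e-05  9.99998856e-01 -1.51150116e-03]
 [ 9.99999995e-01 -5.55609518e-05  8.62478571e-05]
 [ 8.61637780e-05 -1.51150596e-03 -9.99998854e-01]] [ 0.01822658  0.57891665 -0.04231917]
```

Module at about (0.586, 0.0235), yaw −9.5°. Bay at (0.541, −0.2655), yaw −13.5°. I'll move above the module with the gripper half open.

>>> apply_moves([
  [80,1.2,-0.7,1.5,0,0,0.083],
  [80,2.35,-1.4,3.5,0,0,0.166],
  [80,2.35,-1.4,4.3,0,0,0.166],
  [80,2.35,-1.4,4.3,0,0,0.166],
  [80,2.35,-1.4,4.3,0,0,0.166],
])

```text
time_s: 0.57
tool_pos: [0.5859, 0.0231, 0.1793]
eef_rot: [[0.163, 0.987, -0.001], [0.987, -0.163, -0.0], [-0.001, -0.001, -1.0]]
wrist_force: [0.1, -0.0, 0.0]
opening: 0.694
gripper_force: 0.0
```

```bash
python3 - <<'E'
from h import *
s=env.read_state();print(s['time_s'],s['tool_pos'],s['eef_rot'],s['opening'])
c=viewer.camera_model('wrist');im=viewer.get_image('wrist');cv2.imwrite('pics/w1.png',im[:,:,::-1])
for p,a in brass(im,(0,0,512,384)): print(p.round(1),a,onz(c,p,.075).round(4)[:2])
E
```

```text
0.5667 [0.58590393 0.02313199 0.17926256] [[ 1.62843890e-01  9.86651120e-01 -1.19788461e-03]
 [ 9.86651699e-01 -1.62844411e-01 -3.50263725e-04]
 [-5.40656910e-04 -1.12485657e-03 -9.99999221e-01]] 0.6944239093954014
[207.7 182.7] 111 [0.5497 0.0424]
[302.3 183.2] 111 [0.6287 0.0288]
[208.1 199.7] 104 [0.5471 0.0277]
[301.4 200.3] 108 [0.6262 0.0141]
[208.7 216.3] 103 [0.5447 0.0129]
[300.7 216.9] 102 [ 6.237e-01 -6.000e-04]
[128.6 285. ] 24 [ 0.4584 -0.0404]
[110.6 315.1] 340 [ 0.4332 -0.0685]
[396.9 315.7] 333 [ 0.7014 -0.1132]
[122.3 331.3] 12 [ 0.4394 -0.0876]
[384.7 330.4] 9 [ 0.689  -0.1276]
```

View pics/w1.png

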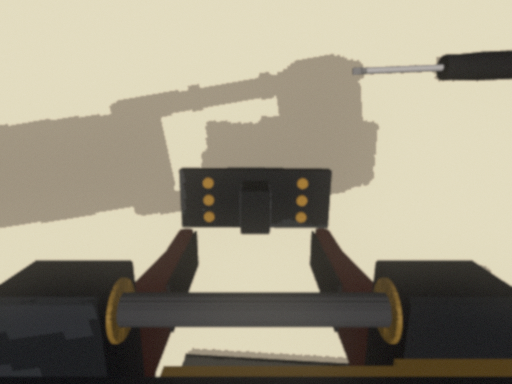

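The six screws put the module's centre at (0.5867, 0.0209), yaw −9.8°, with its grip at about (255,207) between the open fingers. It needs a 2 mm correction, then I descend and close.

>>> apply_moves([
  [80,-0.25,0.05,3.5,0,0,0.005],
  [80,-0.25,0.05,7,0,0,0.005],
  [80,-0.25,0.05,9.8,0,0,0.005],
  [80,-0.25,0.05,9.8,0,0,0.005],
  [80,-0.25,0.05,9.8,0,0,0.005],
])

```text
time_s: 1.03
tool_pos: [0.5857, 0.0205, 0.0813]
eef_rot: [[0.17, 0.985, -0.002], [0.985, -0.17, -0.0], [-0.0, -0.002, -1.0]]
wrist_force: [0.2, 0.4, 0.3]
opening: 0.685
gripper_force: 0.0
```

>>> apply_moves([
  [255,0,0,0,0,0,0],
  [255,0,0,0,0,0,0],
  [255,0,0,0,0,0,0],
  [255,0,0,0,0,0,0],
  [255,0,0,0,0,0,0],
])

```text
time_s: 1.45
tool_pos: [0.5867, 0.021, 0.083]
eef_rot: [[0.17, 0.985, 0.002], [0.985, -0.17, -0.0], [0.0, 0.002, -1.0]]
wrist_force: [-0.8, -0.7, 0.6]
opening: 0.347
gripper_force: 0.0
```

>>> apply_moves([
  [255,0,0,0,0,0,0],
  [255,0,0,0,0,0,0],
  [255,0,0,0,0,0,0],
  [255,0,0,0,0,0,0],
  [255,0,0,0,0,0,0],
])

```text
time_s: 1.87
tool_pos: [0.5863, 0.021, 0.0822]
eef_rot: [[0.17, 0.985, 0.001], [0.985, -0.17, -0.0], [0.0, 0.001, -1.0]]
wrist_force: [0.3, 0.3, 2.9]
opening: 0.244
gripper_force: 30.0
```

>>> apply_moves([
  [255,0,0,-2,0,0,0],
  [255,0,0,-5,0,0,0],
  [255,0,0,-9,0,0,0],
  [255,0,0,-13,0,0,0],
  [255,0,0,-13,0,0,0],
])

```text
time_s: 2.28
tool_pos: [0.5883, 0.0209, 0.221]
eef_rot: [[0.17, 0.985, 0.013], [0.985, -0.17, -0.0], [0.002, 0.013, -1.0]]
wrist_force: [1.1, 0.5, -0.2]
opening: 0.249
gripper_force: 30.0
```

Held at 30 N. Now carry it over the bay.

>>> apply_moves([
  [255,-2,0,-1.5,0,0,0.01],
  [255,-5.5,0.1,-1.5,0,0,0.02],
  [255,-9,0.1,-1.5,0,0,0.03],
  [255,-12.5,0.2,-1.5,0,0,0.04],
  [255,-15,0.2,-1.5,0,0,0.065],
])

```text
time_s: 2.7
tool_pos: [0.5617, -0.1296, 0.2255]
eef_rot: [[0.235, 0.972, -0.002], [0.972, -0.235, -0.0], [-0.001, -0.002, -1.0]]
wrist_force: [-0.1, -0.2, -1.4]
opening: 0.247
gripper_force: 30.0
```

```bash
python3 - <<'E'
from h import *
s=env.read_state();R=np.array(s['eef_rot']);p=np.array(s['tool_pos']);print(s['time_s'],p,R.round(3).tolist())
print('to bay',R.T@(np.array([.541,-.2655,p[2]])-p))
E
```

```text
2.7 [ 0.56170002 -0.12964311  0.22546018] [[0.235, 0.972, -0.002], [0.972, -0.235, -0.0], [-0.001, -0.002, -1.0]]
to bay [-1.36912586e-01  1.18541635e-02  9.75090061e-05]
```

>>> apply_moves([
  [255,-3,0.3,0,0,0,0],
  [255,-6.5,0.6,0,0,0,0],
  [255,-10,1.0,0,0,0,0],
  [255,-12.5,1.1,0,0,0,0],
  [255,-13.7,1.2,0,0,0,0],
])

```text
time_s: 3.12
tool_pos: [0.5409, -0.2663, 0.225]
eef_rot: [[0.237, 0.972, -0.002], [0.972, -0.237, 0.0], [-0.0, -0.002, -1.0]]
wrist_force: [0.6, -0.6, -2.2]
opening: 0.25
gripper_force: 30.0
```

>>> apply_moves([
  [255,0,0,0,0,0,0],
  [255,0,0,0,0,0,0],
])

```text
time_s: 3.28
tool_pos: [0.5421, -0.2628, 0.2258]
eef_rot: [[0.234, 0.972, -0.001], [0.972, -0.234, 0.001], [0.001, -0.001, -1.0]]
wrist_force: [-0.5, 0.3, -1.8]
opening: 0.251
gripper_force: 30.0
```

```bash
python3 - <<'E'
from h import *
s=env.read_state();R=np.array(s['eef_rot']);p=np.array(s['tool_pos']);print(s['time_s'],p,R.round(3).tolist())
o=np.zeros((600,800,3),np.uint8)
c=viewer.camera_model('wrist');im=viewer.get_image('wrist');np.save('pics/w2.npy',im);np.save('pics/w2c.npy',c,allow_pickle=True)
a=viewer.get_image('scene');b=viewer.get_image('side');np.save('pics/s2.npy',a);np.save('pics/d2.npy',b)
o[:300,:400]=cv2.resize(a[40:220,30:270],(400,300));o[:300,400:]=cv2.resize(b[30:180,220:420],(400,300))
o[300:,200:600]=cv2.resize(im,(400,300))
cv2.imwrite('pics/c2.png',o[:,:,::-1])
for q,n in brass(im,(100,100,400,270)): print(q.round(1),n,onz(c,q,p[2]-.0075).round(4)[:2])
E
```

```text
3.2833 [ 0.54214541 -0.26278227  0.22580865] [[0.234, 0.972, -0.001], [0.972, -0.234, 0.001], [0.001, -0.001, -1.0]]
[181.5 214.9] 252 [ 0.5071 -0.2389]
[326.2 215. ] 248 [ 0.5851 -0.2577]
[182.8 240.2] 238 [ 0.5034 -0.2535]
[324.6 240.1] 241 [ 0.5815 -0.2722]
[184.4 258.5] 35 [ 0.501  -0.2645]
[323.4 258.5] 35 [ 0.5788 -0.2832]
```

View pics/c2.png

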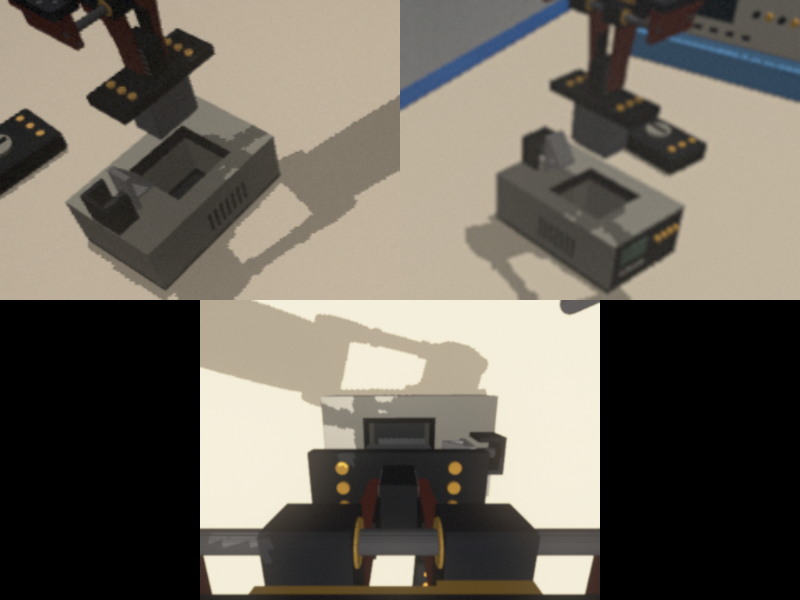

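Composite crop (the plane fits the 80 mm screw spacing): the module hangs square over the bay, at (0.5425, −0.2629), yaw −13.5°. In the wrist part the bay mouth's far edge runs from composite (363,418) to (435,418), and the dock's far top edge from (321,396) to (497,396). I'll check these against the module.

```bash
python3 - <<'E'
from h import *
c=np.load('pics/w2c.npy',allow_pickle=True).item()
R=np.array([[.234,.972],[.972,-.234]]);m=np.array([.5425,-.2629])
for n,u in(('mouth L',(363,418)),('mouth R',(435,418)),('dock L',(321,396)),('dock R',(497,396))):
    q=onz(c,((u[0]-200)*1.28,(u[1]-300)*1.28),.075)[:2]; print(n,q.round(4),'tool-frame rel module',(R.T@(q-m)).round(4))
print('bay(1st est) rel', (R.T@(np.array([.5413,-.2656])-m)).round(4))
E
```

```text
mouth L [ 0.508  -0.2185] tool-frame rel module [ 0.035  -0.0439]
mouth R [ 0.5949 -0.2395] tool-frame rel module [0.035  0.0455]
dock L [ 0.4656 -0.181 ] tool-frame rel module [ 0.0616 -0.0939]
dock R [ 0.6734 -0.2311] tool-frame rel module [0.0615 0.1198]
bay(1st est) rel [-0.0029 -0.0005]
```

Both edges agree: shift about 4 mm along tool −x, then descend in stages.

>>> apply_moves([
  [255,-0.4,0.05,0,0,0,0],
  [255,-0.4,0.05,2,0,0,0],
  [255,-0.4,0.05,4,0,0,0],
  [255,-0.4,0.05,6,0,0,0],
  [255,-0.4,0.05,6,0,0,0],
])

```text
time_s: 3.85
tool_pos: [0.5404, -0.2655, 0.1617]
eef_rot: [[0.233, 0.973, -0.006], [0.973, -0.233, 0.004], [0.002, -0.007, -1.0]]
wrist_force: [-1.0, 0.1, -2.9]
opening: 0.251
gripper_force: 30.0
```

>>> apply_moves([
  [255,0,0,0.5,0,0,0],
  [255,0,0,1.2,0,0,0],
  [255,0,0,2,0,0,0],
  [255,0,0,2.5,0,0,0],
  [255,0,0,3,0,0,0],
])

```text
time_s: 4.27
tool_pos: [0.5419, -0.2672, 0.1366]
eef_rot: [[0.234, 0.972, 0.0], [0.972, -0.234, -0.0], [-0.0, 0.0, -1.0]]
wrist_force: [-0.3, 0.7, -2.2]
opening: 0.249
gripper_force: 30.0
```

>>> apply_moves([
  [255,0,0,0.5,0,0,0],
  [255,0,0,1.0,0,0,0],
  [255,0,0,1.4,0,0,0],
  [255,0,0,1.8,0,0,0],
  [255,0,0,2.2,0,0,0],
])

```text
time_s: 4.68
tool_pos: [0.5419, -0.2674, 0.1151]
eef_rot: [[0.234, 0.972, 0.001], [0.972, -0.234, -0.001], [-0.0, 0.001, -1.0]]
wrist_force: [1.1, -0.2, -0.6]
opening: 0.253
gripper_force: 30.0
```

>>> apply_moves([
  [255,0,0,0.4,0,0,0],
  [255,0,0,0.8,0,0,0],
  [255,0,0,1.2,0,0,0],
  [255,0,0,1.5,0,0,0],
  [255,0,0,1.5,0,0,0],
])

```text
time_s: 5.1
tool_pos: [0.5416, -0.267, 0.098]
eef_rot: [[0.234, 0.972, -0.001], [0.972, -0.234, 0.001], [0.001, -0.001, -1.0]]
wrist_force: [0.5, -0.6, -1.6]
opening: 0.248
gripper_force: 30.0
```

>>> apply_moves([
  [255,0,0,0.2,0,0,0],
  [255,0,0,0.4,0,0,0],
  [255,0,0,0.4,0,0,0],
])

```text
time_s: 5.35
tool_pos: [0.5422, -0.2674, 0.0971]
eef_rot: [[0.234, 0.972, 0.002], [0.972, -0.234, -0.001], [-0.0, 0.002, -1.0]]
wrist_force: [-1.3, 0.4, 4.0]
opening: 0.252
gripper_force: 30.0
```

```bash
python3 - <<'E'
from h import *
s=env.read_state();print(s['time_s'],s['tool_pos'],s['wrist_force'])
a=viewer.get_image('scene');b=viewer.get_image('side')
o=np.zeros((480,800,3),np.uint8)
o[:,:400]=cv2.resize(a[90:210,75:175],(400,480),interpolation=2);o[:,400:]=cv2.resize(b[60:180,265:365],(400,480),interpolation=2)
cv2.imwrite('pics/c3.png',o[:,:,::-1])
cs,cd=viewer.camera_model('scene'),viewer.camera_model('side')
for n,im,c,r in(('scene',a,cs,(75,90,200,210)),('side',b,cd,(260,80,365,140))):
    for p,k in brass(im,r): print(n,p.round(1),k,onz(c,p,.090).round(4)[:2])
E
```

```text
5.35 [ 0.54221346 -0.26736707  0.09713732] [-1.3333119   0.4389105   3.98997879]
scene [97.8 91. ] 6 [ 0.469  -0.4001]
scene [144.3 115.9] 9 [ 0.4988 -0.2701]
scene [149.5 119.3] 14 [ 0.5035 -0.2556]
scene [155.2 122.2] 11 [ 0.5066 -0.241 ]
scene [115.7 140.8] 12 [ 0.5773 -0.2885]
scene [121.  144.1] 14 [ 0.5812 -0.2742]
scene [126.8 147.4] 14 [ 0.5843 -0.2596]
side [360.5 101.8] 10 [ 0.4946 -0.4201]
side [355.6 103.9] 11 [ 0.5004 -0.402 ]
side [306.2 114.8] 6 [ 0.5812 -0.2753]
side [302.3 117. ] 7 [ 0.5839 -0.2604]
side [332.8 125.8] 6 [ 0.4993 -0.2706]
side [328.9 127.9] 8 [ 0.5029 -0.2567]
side [324.7 130. ] 7 [ 0.5068 -0.2423]
```

View pics/c3.png

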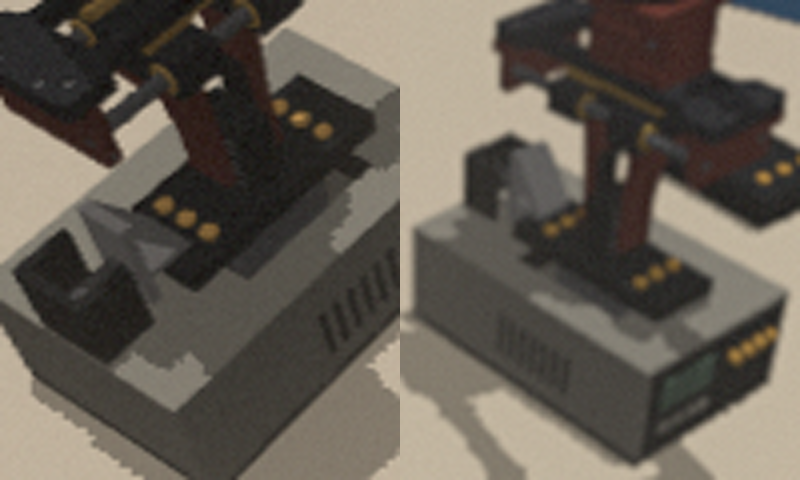

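The flange lies square on the dock, and the catch nose (composite (180,245)) overlaps its end. The upward force has risen, so it is on the top face. I'll press a little more to make sure the catch has clicked.

>>> apply_moves([
  [255,0,0,0.3,0,0,0],
  [255,0,0,0.5,0,0,0],
  [255,0,0,0.5,0,0,0],
])

```text
time_s: 5.7
tool_pos: [0.5422, -0.2674, 0.097]
eef_rot: [[0.234, 0.972, 0.004], [0.972, -0.234, -0.002], [-0.001, 0.004, -1.0]]
wrist_force: [-9.2, 6.3, 24.4]
opening: 0.25
gripper_force: 30.0
```

>>> apply_moves([
  [255,0,0,-0.5,0,0,0],
  [255,0,0,-1.0,0,0,0],
  [255,0,0,-1.2,0,0,0],
])

```text
time_s: 5.95
tool_pos: [0.5416, -0.2671, 0.1005]
eef_rot: [[0.234, 0.972, -0.001], [0.972, -0.234, 0.001], [0.001, -0.001, -1.0]]
wrist_force: [4.5, -1.5, -10.3]
opening: 0.249
gripper_force: 30.0
```

A pull up stops after 3 mm at −10 N, so the catch holds the flange. I'll lower it again, then open only partway so the fingers clear the catch.

>>> apply_moves([
  [255,0,0,0.5,0,0,0],
  [255,0,0,0.7,0,0,0],
  [255,0,0,0.7,0,0,0],
])

```text
time_s: 6.2
tool_pos: [0.5419, -0.2674, 0.0968]
eef_rot: [[0.234, 0.972, 0.001], [0.972, -0.234, -0.001], [-0.0, 0.001, -1.0]]
wrist_force: [-1.8, 0.7, 4.8]
opening: 0.253
gripper_force: 30.0
```

>>> apply_moves([
  [130,0,0,0,0,0,0],
  [130,0,0,0,0,0,0],
  [130,0,0,0,0,0,0],
  [130,0,0,0,0,0,0],
  [130,0,0,0,0,0,0],
])

```text
time_s: 6.62
tool_pos: [0.5417, -0.2672, 0.0953]
eef_rot: [[0.234, 0.972, -0.0], [0.972, -0.234, 0.0], [0.0, -0.0, -1.0]]
wrist_force: [-0.9, -1.1, 0.0]
opening: 0.483
gripper_force: 0.0
```

>>> apply_moves([
  [130,0,0,-2,0,0,0],
  [130,0,0,-5,0,0,0],
  [130,0,0,-9,0,0,0],
  [130,0,0,-13,0,0,0],
  [130,0,0,-13,0,0,0],
])

```text
time_s: 7.03
tool_pos: [0.5437, -0.2683, 0.236]
eef_rot: [[0.234, 0.972, 0.012], [0.972, -0.234, -0.007], [-0.004, 0.014, -1.0]]
wrist_force: [1.2, -0.6, 0.3]
opening: 0.488
gripper_force: 0.0
```

```bash
python3 - <<'E'
from h import *
s=env.read_state();print(s['time_s'],s['tool_pos'],s['wrist_force'])
a=viewer.get_image('scene');b=viewer.get_image('side')
o=np.zeros((480,800,3),np.uint8)
o[:,:400]=cv2.resize(a[90:210,75:175],(400,480),interpolation=2);o[:,400:]=cv2.resize(b[60:180,265:365],(400,480),interpolation=2)
cv2.imwrite('pics/c4.png',o[:,:,::-1])
cs,cd=viewer.camera_model('scene'),viewer.camera_model('side')
S=[p for p,k in brass(a,(100,105,170,160))];D=[p for p,k in brass(b,(295,105,340,140))]
for p in S:
    for q in D:
        x,e=tri([(cs,p),(cd,q)])
        if np.linalg.norm(onz(cs,p,.09)-onz(cd,q,.09))<.006: print(x.round(4),max(e))
for n,im,r in(('0',np.load('pics/scene0.npy'),(390,180,470,250)),('now',a,(390,180,470,250))): print('narrow',[p.round(1).tolist() for p,k in brass(im,r)])
E
```

```text
7.0333 [ 0.54372442 -0.26830652  0.23595216] [ 1.1565493  -0.63600677  0.27662655]
[ 0.4989 -0.2705  0.0895] 0.00025418468652334015
[ 0.5027 -0.2549  0.0905] 0.00021426193321045904
[ 0.5062 -0.2407  0.0908] 0.0002819495850578185
[ 0.58  -0.275  0.09 ] 0.0006860278522261122
[ 0.5836 -0.2604  0.0896] 0.000508312989878424
narrow [[414.5, 225.0]]
narrow [[414.6, 225.0]]
```

View pics/c4.png

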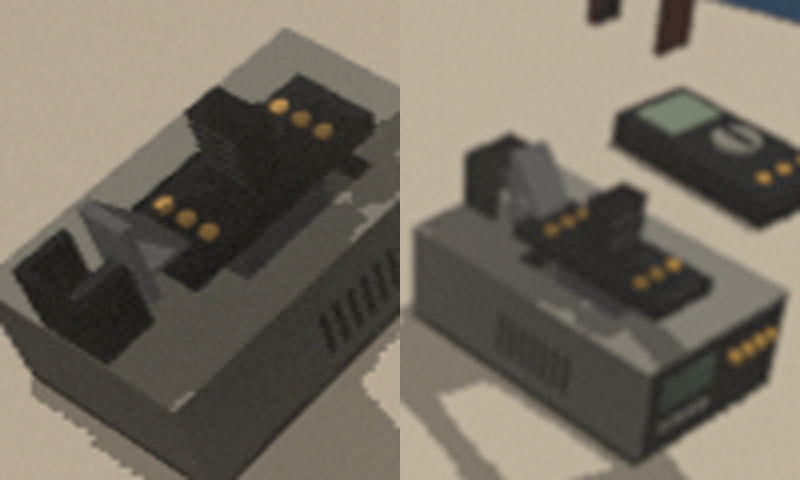

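The module is seated, with its screw tops at z ≈ 0.090 as expected. The catch nose is over the flange end (composite (180,245)), the gripper is clear and the narrow module hasn't moved. I'll let the arm settle, then hand in.

>>> apply_moves([
  [130,0,0,0,0,0,0],
  [130,0,0,0,0,0,0],
  [130,0,0,0,0,0,0],
])

```text
time_s: 7.38
tool_pos: [0.5412, -0.2669, 0.2233]
eef_rot: [[0.234, 0.972, -0.003], [0.972, -0.234, 0.002], [0.001, -0.004, -1.0]]
wrist_force: [-0.1, -0.6, -0.0]
opening: 0.488
gripper_force: 0.0
```

```bash
python3 -c "
from station import env
print(env.hand_in())"
```

```text
the job is handed in; nothing more can be done
None
```

The wide module is fully home in the bay and released with the catch over its flange (a test pull held it at about 10 N), the narrow module has not moved, and the job was handed in at about 7.4 s; no verdict came back.

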